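Park the mixer drum heavy side down

TASK

Take hold of the square hub of the mixer's tilted drum and turn the drum by hand to feel where its hidden weight sits, then turn the drum until its heavy side is straight down (at the low edge of the tilted drum) and keep holding the hub there: finish while still gripping it, with the drum still. Leave the jar, the vial and the bowl where they stand.

Things in the scene. Friction and masses are not known exactly. Their poses are not given: they have to be found in the camera images.
- mixer: Bench mixer for sample bottles: grey base plate 220 x 200 x 30 mm with a white tilted block on it, fixed to the trolley. Origin under it at table height; its front looks to its own -x. The drum's axle starts at (20, 0, 120) mm in this frame and points up and to the front: it leans 32 degrees (0.56 rad) from vertical towards the mixer's own -x.
- drum: White round drum 170 mm across, 50 mm thick, blue band, grey square hub, on the tilted axle. Origin on the axle at the drum's back; z along the axle, outwards (up and to the front); x points to the blue dot. Turns 12 rad either way; a dry bearing drag of 0.19 N m keeps it wherever it is left. 0.45 kg, evenly balanced but for a 0.5 kg lead weight hidden inside, 58 mm from the axle.
- hub (a point): Point on the axle in the middle of the hub, where to grip: 28 mm above the drum's face, 28 mm below the hub's top. The hub is a square block 44 x 44 mm, 56 mm tall along the axle, its flats square to the drum's x and y; axes as the drum's. The place of the hidden weight around the drum differs at every start, bears no relation to dot or hub, and is then fixed in the drum.
- dot (a point): Blue dot 18 mm across on the drum's face, 66 mm from the axle in the drum's +x direction, only to see how far the drum has turned; axes as the drum's.
- low (a point): Point on the mixer (does not turn) at the low edge of the drum's face: the heavy side shall end there. At the start it is 60 degrees or more away. Lifting the weight takes up to 0.15 N m more than the drag and lowering it up to 0.15 N m less: 0.15 times the sine of the weight's angle from straight down.
- slug (a joint): Judging aid, out of sight and reach: a tiny sprung slug in the heavy side that sags by 0.000021 m times the cosine of the heavy side's angle from straight down. Far too small to be read through the noise.
- jar: White jar with a red cap, 90 mm across, 130 mm tall, loose bystander. Origin under its centre.
- vial: Amber glass bottle with a metal cap, 52 mm across, 100 mm tall, loose bystander. Origin under its centre.
- bowl: Steel bowl 110 mm across, 40 mm tall, loose bystander. Origin under its centre.

How it is judged (in metres and radians):
On the way:
1. the drum is gripped by its hub and turned by about 30 degrees or more from its start (contact force between the fingers and drum above 2 N and distance of dot from where it was at the start of the episode above 0.035 m and distance between the grasp point and hub below 0.03 m), for 0.1 s.
At the end, for the whole second after the job is handed in: The fingers still grip the hub (more than 4 N of contact, grasp point within 30 mm of the hub's middle), the drum is still, and its heavy side is within about 20 degrees of straight down (value of joint slug above 1.95e-05 m and angular speed of drum below 0.05 rad/s and contact force between the fingers and drum above 4 N and distance between the grasp point and hub below 0.03 m); the arm keeps its last pose, push and grip.
It fails at once if the jar is pushed more than 20 mm from its place (distance of jar from where it was at the start of the episode above 0.02 m).
It fails at once if the vial is pushed more than 20 mm from its place (distance of vial from where it was at the start of the episode above 0.02 m).
It fails at once if the bowl is pushed more than 20 mm from its place (distance of bowl from where it was at the start of the episode above 0.02 m).
It also fails if it takes over 64 s, if anything falls off the work surface, if the arm or the gripper's body presses on something with over 40 N, if the wrist force passes 120 N, or if a joint passes its speed limit or range.

ROBOT

A 6-joint arm with a two-finger parallel gripper is mounted at the origin on the work surface. World frame = base frame: x ahead of the robot, y to its left, z up, the work surface at z = 0. Lengths are in mm, angles in rad, forces in N, time in s.
With the tool pointing down it reaches from about 350 to 925 mm from the base axis. Payload 6.4 kg.
Tool frame: the origin (TCP) lies at the very end of the fingers, on their centre line; the grasp point (between the pads) lies 19 mm behind it; z points along the fingers, y is the line along which they close (so a half turn about z gives the same grasp; the last joint's range is limited). The gripper opens to 85 mm and grips with 20 to 120 N. Pads are 22 mm wide; open, the fingers measure 114 mm over their backs; the gripper's body (76 mm by 85 mm) begins 54 mm behind the grasp point. The pads swing forward as they close: fully open they stand 13 mm farther back than shut.
Start: joints at [-1.277, 0.245, 1.558, -0, 1.339, -0.174], TCP at [293.107, -580.174, 231.29] pointing down, gripper open.
Joint ranges: [-3.13, 3.13], [-1.02, 2.26], [0.13, 2.54], [-0.95, 4.09], [0.21, 2.88], [-2.74, 2.74]. Speed limits (rad/s): [2.57, 2.57, 3.14, 3.14, 3.14, 3.14].

INTERFACE

Orientations are given as a unit quaternion [w, x, y, z].
In Python, from plant import * gives the robot as it stands.
- The arm moves only by the tool carry_out, never from a script. Its arguments are lists of equal length, an entry for each row: "turn": the turn, a rotation vector about the world's x, y, z in rad, a list of three; "dp": the shift along the world's x, y, z in mm, a list of three; "gripper": the closure, from 0 (fully open) to 1 (shut). In form: {"turn": [[wx, wy, wz], ...], "dp": [[tx, ty, tz], ...], "gripper": [gripper, ...]}. A call has 1 to 20 rows; each row shifts and turns the commanded pose from where the row before left it; what a row does not reach is not made up. A row lasts 1/12 s, in which the tool goes at most 41.7 mm and 7.16 degrees, less where a joint would pass 70% of its speed; a pose out of reach is approached as far as the arm can. A call is refused whole if a number of a shift passes 41.7 or a number of a turn 0.125, either way. A call with a gripper value outside its range is refused whole. The fingers move at their own pace and stop on an object; "squeeze" is the grip in N (left out, the last holds). Time passes only in rows, so rows that do not move let the fingers close. It gives the time, the measured TCP pose, the force, the opening and the grip force at its end, in the units of the state.
- read_state(): the state, without advancing time (a new reading comes with each control period).
- camera(name): name is "scene" or "top" or "wrist"; returns a dict with "color" (400x640x3 uint8, blue, green, red), "depth" (400x640 float32, mm along the optical axis (not along the pixel's ray), 0 where there is no reading), "fx", "fy", "cx", "cy" (pixels), "camera_from_world" (4x4, takes a point from world to camera coordinates). Camera axes: x right, y up, looking along -z (the intrinsics and any distortion apply to the point x, -y, -z); pixel columns grow to the right and rows downward; lengths in mm; the calibration is good to about 2 mm. The wrist camera is an equidistant fisheye: a pixel r from the principal point sees the ray r / f radians off the axis. A picture is of the moment at which its call begins.
- finish_job(): hands the job in; it is judged then, once.
The state is a dict: "clock": time; "qpos": joint angles; "joint_vel": joint speeds; "tau": joint torques, N m; "eef_pos": TCP position; "ee_rot": TCP orientation; "contact_force": force on the tool from outside, world axes, zero at the start; "torque": the same for the moment, N m; "gripper_width": finger opening in mm; "finger_force": force on a finger pad.
Only numpy, scipy, OpenCV 4.12 (cv2) and the standard library are available. Lean on these libraries where they do the work, as an engineer would, in place of code of your own. Each camera call takes 0.05 s, during which the arm holds its last target. There are 200 camera calls.

## Working session

There is one attempt and no reset: what is moved stays moved. The work goes in short steps, Python scripts to look and compute and a tool call to move; the robot and the scene stay as the last step left them, time stands still between calls to the robot, and variables do not carry over. Pictures are saved under pics/ and viewed, at most 10 in all, crops included, and the job is handed in when it is done.

Besides the shell and the picture viewer there is one more tool, called after "Request:" by a JSON object that holds its "api" and its "payload", one argument or row to a line. carry_out: Moves the arm, as the interface text tells. Its arguments: {"type":"object","properties":{"turn":{"type":"array"},"dp":{"type":"array"},"gripper":{"type":"array"},"squeeze":{"type":"number"}},"required":["turn","dp","gripper"]}

```bash
mkdir -p pics; ls; python3 - <<'E'
from plant import *
import cv2,numpy as np
a=camera("scene");b=camera("top")
cv2.imwrite("pics/s0.png",a["color"]);cv2.imwrite("pics/t0.png",b["color"])
np.savez("c0.npz",**{k+"_s":a[k] for k in a},**{k+"_t":b[k] for k in b})
print(read_state())
for c in(a,b): print(c["fx"],c["cx"],c["cy"],c["camera_from_world"])
E
```

```text
pics
{'clock': 0.1, 'qpos': array([-1.27709505e+00,  2.45719663e-01,  1.55887426e+00,  2.51236341e-05,
        1.33869571e+00, -1.74058355e-01]), 'joint_vel': array([-0.00067738, -0.00116687, -0.00098165,  0.00014298, -0.00173356,
        0.00178207]), 'tau': array([-6.45410855e-04, -4.30672216e+01, -3.27128041e+01, -1.72758923e-04,
        2.85088936e-03,  2.43150942e-05]), 'eef_pos': array([ 292.96829678, -579.68432718,  230.31582538]), 'ee_rot': array([-8.47703692e-04,  9.72774880e-01,  2.31750540e-01, -3.85270288e-05]), 'contact_force': array([-0.20475309,  0.30272243,  0.44913896]), 'torque': array([-0.00589814,  0.01255683,  0.03312757]), 'finger_force': 0.0, 'gripper_width': 85.8438121912461}
485.67859742198993 316.9805151159785 200.6620116935387 [[ 5.40745695e-01  8.41185757e-01  7.85077682e-04 -3.81794819e+02]
 [-5.93275787e-01  3.80717916e-01  7.09279712e-01  2.06855966e+02]
 [ 5.96337098e-01 -3.84005718e-01  7.04926716e-01 -1.61659930e+03]
 [ 0.00000000e+00  0.00000000e+00  0.00000000e+00  1.00000000e+00]]
464.741418683962 324.333555076406 206.75723160390746 [[-2.06147002e-02 -9.99787435e-01 -3.45991157e-04  1.03838920e+02]
 [ 9.95841592e-01 -2.05640539e-02  8.87504572e-02 -5.78859614e+02]
 [-8.87387070e-02  1.48501168e-03  9.96053832e-01 -1.20110105e+03]
 [ 0.00000000e+00  0.00000000e+00  0.00000000e+00  1.00000000e+00]]
```

View pics/s0.png

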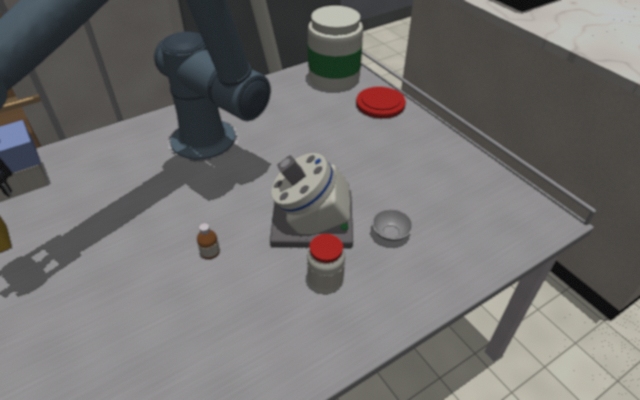

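View pics/t0.png

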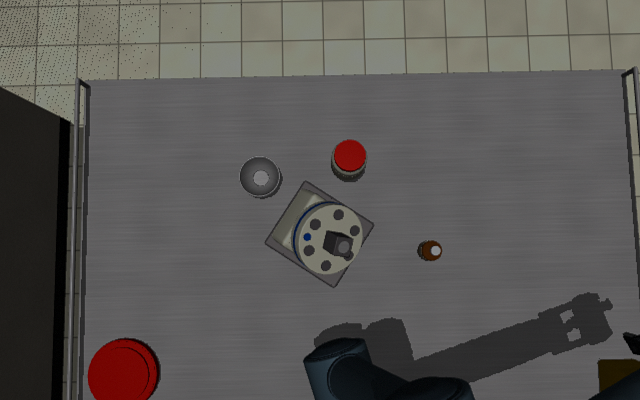

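The scene picture shows the mixer at about (315,195), vial (207,242), jar (326,260) and bowl (392,228). In the top picture the plate corners are near (265,243), (307,181), (374,224), (336,287), with the blue dot at (307,237) and the hub at (340,243).

```bash
cat > h.py <<'E'
import numpy as np
from scipy.spatial.transform import Rotation as R
def ray(c,u,v):
    T=c["camera_from_world"];d=np.array([(u-c["cx"])/c["fx"],-(v-c["cy"])/c["fy"],-1.])
    return -T[:3,:3].T@T[:3,3], T[:3,:3].T@d
def onplane(c,u,v,p,n):
    o,d=ray(c,u,v);return o+d*(np.dot(p-o,n)/np.dot(d,n))
def cloud(c):
    T=c["camera_from_world"];v,u=np.mgrid[:400,:640];z=c["depth"]
    P=np.stack([(u-c["cx"])/c["fx"]*z,-(v-c["cy"])/c["fy"]*z,-z],-1)
    return (P-T[:3,3])@T[:3,:3]
E
python3 - <<'E'
from h import *
import cv2
f=np.load("c0.npz");S={k[:-2]:f[k] for k in f if k.endswith("_s")};T={k[:-2]:f[k] for k in f if k.endswith("_t")}
z=np.array([0,0,1.])
C=[onplane(T,*p,30*z,z) for p in[(265,243),(307,181),(374,224),(336,287)]]
for a,b in zip(C,C[1:]+C[:1]): print(a.round(),np.linalg.norm(b-a).round(),np.degrees(np.arctan2(*(b-a)[1::-1])).round(1))
cen=np.mean(C,0);print("cen",cen)
P=cloud(T)
# face plane via RANSAC within drum
q=P[205:275,295:365].reshape(-1,3);q=q[(q[:,2]>100)]
rng=np.random.default_rng(0);best=0
for i in range(2000):
    a,b,c=q[rng.choice(len(q),3,0)];n=np.cross(b-a,c-a);L=np.linalg.norm(n)
    if L<100: continue
    n=n/L*np.sign(n[2]);m=abs((q-a)@n)<2
    if m.sum()>best: best=m.sum();M=m
c0=q[M].mean(0);n=np.linalg.svd(q[M]-c0)[2][2];n*=np.sign(n[2])
print(best,len(q),"n",n,"tilt",np.degrees(np.arccos(n[2])),"dir",np.degrees(np.arctan2(n[1],n[0])),c0)
# circle of face
A=P.reshape(-1,3);A=A[(abs((A-c0)@n)<2)&(np.linalg.norm(A-c0,axis=1)<110)]
e1=np.cross([0,0,1.],n);e1/=np.linalg.norm(e1);e2=np.cross(n,e1)
(cx,cy),r=cv2.minEnclosingCircle(np.c_[(A-c0)@e1,(A-c0)@e2].astype(np.float32));ctr=c0+cx*e1+cy*e2;print("face ctr",ctr,"r",r)
for c,p in((T,(307,237)),(S,(318,161))): d=onplane(c,*p,c0,n)-ctr;print("dot",np.linalg.norm(d),np.degrees(np.arctan2(d@e2,d@e1)))
print("axle start check: face ctr - 50n =",ctr-50*n)
for nm,p,h in(("jar",(349,155),130),("vial",(435,251),100),("bowl",(261,176),40)):print(nm,onplane(T,*p,h*z,z))
im=cv2.resize(T["color"][165:305,245:385],(560,560),interpolation=cv2.INTER_CUBIC);cv2.imwrite("pics/t1.png",im)
E
```

```text
[489. 249.  30.] 197.0 -34.9
[650. 136.  30.] 210.0 -124.1
[532. -37.  30.] 192.0 147.3
[371.  66.  30.] 217.0 57.3
cen [510.52255284 103.42549535  30.        ]
2059 4029 n [-0.29563311 -0.44559113  0.84501456] tilt 32.32650416286668 dir -123.5627914474631 [495.14620999  82.92128811 167.75900098]
face ctr [492.52548382  77.12414897 163.78519107] r 85.09503173828125
dot 64.003468637127 114.16878969777773
dot 66.9437940680735 111.40022201736895
axle start check: face ctr - 50n = [507.30713943  99.40370559 121.5344631 ]
jar [697.04980335  29.2733948  130.        ]
vial [ 459.47196128 -177.77066172  100.        ]
bowl [664.07266963 256.4215443   40.        ]
```

View pics/t1.png

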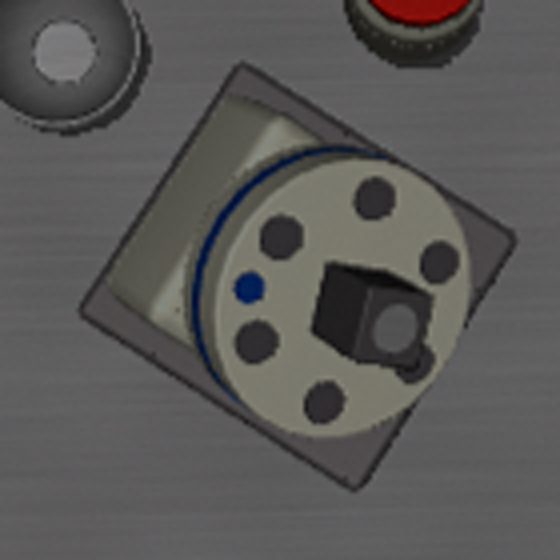

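The crop shows the drum face facing the robot and to its right. The blue dot is at crop (249,288), and the hub top is around (395,325). The fitted tilt of 32.3° and dot radius of about 65 mm match the given sizes.

```bash
cat >> h.py <<'E'
az=np.radians(-123.4);t=np.radians(32)
n=np.array([np.sin(t)*np.cos(az),np.sin(t)*np.sin(az),np.cos(t)])
e1=np.cross([0,0,1.],n);e1/=np.linalg.norm(e1);e2=np.cross(n,e1)
ctr=np.array([492.5,77.1,163.8]);hub=ctr+28*n
def tool(deg):  # tool y at in-plane angle deg from e1, z along -n
    a=np.radians(deg);y=np.cos(a)*e1+np.sin(a)*e2;return R.from_matrix(np.c_[np.cross(y,-n),y,-n])
def rot(q): return R.from_quat(np.r_[q[1:],q[0]])
E
python3 - <<'E'
from h import *
import cv2
f=np.load("c0.npz");
for s in "st":
    c={k[:-2]:f[k] for k in f if k.endswith("_"+s)}
    A=cloud(c).reshape(-1,3)-ctr;h=A@n;u=A@e1;v=A@e2
    m=(abs(h-56)<3)&(np.hypot(u,v)<45);print(s,m.sum(),"top h",np.median(h[m]),cv2.minAreaRect(np.c_[u[m],v[m]].astype(np.float32)))
    m=(abs(h-28)<20)&(np.hypot(u,v)<45);print(np.c_[u,v][m].mean(0))
    for k in np.linspace(20,50,7):
        print(k,(abs(h-k)<1.5)[np.hypot(u,v)<45].sum(),end=" ")
    print()
q0=rot(np.array([0,.97277,.23175,0]))
print("hub",hub,"n",n,"pre",hub+70*n)
for d in (22.8,112.8,202.8,292.8):
    r=(tool(d)*q0.inv()).as_rotvec();print(d,r,np.degrees(np.linalg.norm(r)))
E
```

```text
s 145 top h 55.18086553139543 ((-0.6864376068115234, -0.8243770599365234), (43.46831512451172, 42.49470520019531), 21.39717674255371)
[15.33087361  7.44659548]
20.0 19 25.0 23 30.0 20 35.0 18 40.0 20 45.0 24 50.0 24 
t 291 top h 55.93141501702295 ((-0.7046480178833008, -0.09750556945800781), (43.78327941894531, 44.37792205810547), 21.13157844543457)
[-1.72319689 16.40233924]
20.0 18 25.0 13 30.0 18 35.0 14 40.0 19 45.0 17 50.0 15 
hub [484.33211023  64.71274497 187.54534669] n [-0.29171035 -0.44240197  0.8480481 ] pre [463.91238582  33.74460739 246.90871342]
22.8 [ 0.29170489 -0.49918919  0.89336784] 60.970562184730476
112.8 [-0.18491076 -0.70484766  2.40711939] 144.0988965201201
202.8 [ 0.59489315  0.3476302  -2.15416039] 129.58415100142514
292.8 [ 0.54972799 -0.14421644 -0.63546231] 48.846511908788244
```

Request:
{"api": "carry_out", "payload": {
  "turn": [
    [0,0,0],
    [0,0,0],
    [0.029,-0.05,0.088],
    [0.029,-0.05,0.088],
    [0.029,-0.05,0.088],
    [0.029,-0.05,0.088],
    [0.029,-0.05,0.088],
    [0.029,-0.05,0.088],
    [0.029,-0.05,0.088],
    [0.029,-0.05,0.088],
    [0.029,-0.05,0.088],
    [0.029,-0.05,0.088],
    [0,0,0],
    [0,0,0],
    [0,0,0],
    [0,0,0],
    [0,0,0],
    [0,0,0]
  ],
  "dp": [
    [9.5,34,20],
    [9.5,34,20],
    [9.5,34,20],
    [9.5,34,20],
    [9.5,34,20],
    [9.5,34,0],
    [9.5,34,0],
    [9.5,34,0],
    [9.5,34,0],
    [9.5,34,0],
    [9.5,34,0],
    [9.5,34,0],
    [9.5,34,0],
    [9.5,34,0],
    [9.5,34,0],
    [9.5,34,0],
    [9.5,34,0],
    [9.5,34,0]
  ],
  "gripper": [0,0,0,0,0,0,0,0,0,0,0,0,0,0,0,0,0,0],
  "squeeze": 60
}}

```text
clock: 1.6
eef_pos: [464.0, 33.5, 331.0]
ee_rot: [-0.079, 0.744, 0.609, 0.264]
contact_force: [0.8, -0.6, 0.2]
gripper_width: 85.8
finger_force: 0.0
```

```bash
cat > st.py <<'E'
from plant import *
from h import *
s=read_state();p=s["eef_pos"];r=rot(s["ee_rot"])
y=r.as_matrix()[:,1];a=np.degrees(np.arctan2(y@e2,y@e1))
d=p-hub;print(s["clock"],"q",s["qpos"].round(2),"p",p.round(1),"ang",a.round(1),"off n,e1,e2",(d@n).round(1),(d@e1).round(1),(d@e2).round(1))
print("fix to 22:",(tool(22)*r.inv()).as_rotvec().round(3),"to pre",(hub+70*n-p).round(1),"to grasp",(hub-17*n-p).round(1))
print("F",s["contact_force"].round(2),"M",s["torque"].round(3),"Mn",(s["torque"]@n).round(3),s["gripper_width"],s["finger_force"])
E
python3 st.py
```

```text
1.6 q [-0.49 -0.45  2.09  0.56  1.46 -0.34] p [464.   33.5 331. ] ang 22.1 off n,e1,e2 141.4 0.2 44.5
fix to 22: [0.003 0.005 0.002] to pre [ -0.1   0.2 -84.1] to grasp [  25.3   38.7 -157.9]
F [ 0.85 -0.6   0.2 ] M [-0.236  0.115 -0.012] Mn 0.008 85.77821155912065 0.0
```

Request:
{"api": "carry_out", "payload": {
  "turn": [
    [0.003,0.005,0.002],
    [0,0,0],
    [0,0,0],
    [0,0,0],
    [0,0,0],
    [0,0,0],
    [0,0,0],
    [0,0,0],
    [0,0,0],
    [0,0,0],
    [0,0,0],
    [0,0,0],
    [0,0,0]
  ],
  "dp": [
    [0,0,-28],
    [0,0,-28],
    [0,0,-28],
    [0,0,0],
    [3.2,4.8,-9.2],
    [3.2,4.8,-9.2],
    [3.2,4.8,-9.2],
    [3.2,4.8,-9.2],
    [3.2,4.8,-9.2],
    [3.2,4.8,-9.2],
    [3.2,4.8,-9.2],
    [3.2,4.8,-9.2],
    [0,0,0]
  ],
  "gripper": [0,0,0,0,0,0,0,0,0,0,0,0,0]
}}

```text
clock: 2.68
eef_pos: [489.5, 70.7, 173.3]
ee_rot: [-0.083, 0.744, 0.609, 0.263]
contact_force: [-0.1, -0.7, 0.2]
gripper_width: 85.4
finger_force: 0.0
```

```bash
python3 st.py
```

```text
2.6833 q [-0.37 -0.21  2.21  0.62  1.11 -0.45] p [489.5  70.7 173.3] ang 22.0 off n,e1,e2 -16.3 1.0 -0.9
fix to 22: [-0.001 -0.002 -0.001] to pre [-25.6 -37.   73.6] to grasp [-0.2  1.5 -0.2]
F [-0.06 -0.65  0.2 ] M [-0.206  0.183 -0.017] Mn -0.035 85.40778169554129 0.0
```

Request:
{"api": "carry_out", "payload": {
  "turn": [
    [0,0,0],
    [0,0,0],
    [0,0,0],
    [0,0,0],
    [0,0,0],
    [0,0,0],
    [0,0,0],
    [0,0,0],
    [0,0,0],
    [0,0,0]
  ],
  "dp": [
    [0,1,0],
    [0,0,0],
    [0,0,0],
    [0,0,0],
    [0,0,0],
    [0,0,0],
    [0,0,0],
    [0,0,0],
    [0,0,0],
    [0,0,0]
  ],
  "gripper": [1,1,1,1,1,1,1,1,1,1]
}}

```text
clock: 3.52
eef_pos: [486.4, 72.1, 173.4]
ee_rot: [-0.086, 0.743, 0.611, 0.261]
contact_force: [-22.7, -4.0, 12.2]
gripper_width: 43.6
finger_force: 57.8
```

```bash
python3 st.py
```

```text
3.5167 q [-0.37 -0.22  2.21  0.62  1.11 -0.45] p [486.4  72.1 173.4] ang 22.1 off n,e1,e2 -15.9 -2.3 -1.3
fix to 22: [-0.002 -0.008 -0.007] to pre [-22.5 -38.4  73.5] to grasp [ 2.9  0.1 -0.2]
F [-22.7   -3.98  12.21] M [0.123 2.185 1.19 ] Mn 0.006 43.55239562727724 57.81474173069
```

Request:
{"api": "carry_out", "payload": {
  "turn": [
    [0,0,0],
    [0,0,0],
    [0,0,0],
    [0,0,0],
    [-0.0255,-0.0386,0.074],
    [-0.0255,-0.0386,0.074],
    [-0.0255,-0.0386,0.074],
    [0,0,0],
    [0,0,0]
  ],
  "dp": [
    [-3,-0.5,1.5],
    [0,0,0],
    [0,0,0],
    [0,0,0],
    [0,0,0],
    [0,0,0],
    [0,0,0],
    [0,0,0],
    [0,0,0]
  ],
  "gripper": [1,1,1,1,1,1,1,1,1]
}}

```text
clock: 4.27
eef_pos: [486.2, 71.8, 173.6]
ee_rot: [-0.048, 0.658, 0.701, 0.272]
contact_force: [16.7, 11.4, -17.2]
gripper_width: 43.3
finger_force: 74.6
```

```bash
cat > m.py <<'E'
import sys
from plant import *
from h import *
A=[]
for i in range(5):
    s=read_state();y=rot(s["ee_rot"]).as_matrix()[:,1]
    A.append(np.r_[np.degrees(np.arctan2(y@e2,y@e1)),s["torque"]@n,s["tau"][5],s["contact_force"],s["eef_pos"],s["finger_force"],s["qpos"][5],s["torque"]]);camera("wrist")
A=np.array(A);m=A.mean(0);d=m[6:9]-hub
print(s["clock"],"ang %.1f Mn %.3f±%.3f tau6 %.4f±%.4f"%(m[0],m[1],A[:,1].std(),m[2],A[:,2].std()),"F",m[3:6].round(1),"off n,e1,e2",(d@n).round(1),(d@e1).round(1),(d@e2).round(1),"grip",m[9].round(),"q6",m[10].round(2),"M",m[11:].round(2))
if len(sys.argv)>1: open("log.txt","a").write("%s %g %g %g\n"%(sys.argv[1],m[0],m[1],m[2]))
E
python3 m.py +
```

```text
4.4667 ang 37.0 Mn 0.331±0.023 tau6 0.3171±0.0174 F [ 16.   10.6 -17. ] off n,e1,e2 -15.5 -2.4 -1.5 grip 75.0 q6 -0.71 M [-0.19 -0.66 -0.02]
```

Request:
{"api": "carry_out", "payload": {
  "turn": [
    [0,0,0],
    [-0.0153,-0.0231,0.0444],
    [-0.0153,-0.0231,0.0444],
    [-0.0153,-0.0231,0.0444],
    [-0.0102,-0.0154,0.0296],
    [-0.0051,-0.0077,0.0148],
    [-0.0051,-0.0077,0.0148],
    [-0.0025,-0.0039,0.0074],
    [-0.0025,-0.0039,0.0074],
    [-0.0025,-0.0039,0.0074],
    [-0.0025,-0.0039,0.0074],
    [-0.0025,-0.0039,0.0074],
    [-0.0025,-0.0039,0.0074]
  ],
  "dp": [
    [1.2,0.4,-0.9],
    [0,0,0],
    [0,0,0],
    [0,0,0],
    [0,0,0],
    [0,0,0],
    [0,0,0],
    [0,0,0],
    [0,0,0],
    [0,0,0],
    [0,0,0],
    [0,0,0],
    [0,0,0]
  ],
  "gripper": [1,1,1,1,1,1,1,1,1,1,1,1,1]
}}

```text
clock: 5.6
eef_pos: [486.1, 71.8, 173.5]
ee_rot: [-0.011, 0.553, 0.786, 0.275]
contact_force: [-8.1, 1.8, -0.7]
gripper_width: 43.3
finger_force: 77.4
```

```bash
rm log.txt; python3 m.py +
```

```text
5.8 ang 53.0 Mn 0.110±0.085 tau6 0.1064±0.0599 F [-7.8  2.  -0.5] off n,e1,e2 -15.6 -2.5 -1.6 grip 77.0 q6 -0.99 M [-0.13  0.71  0.46]
```

```bash
sed -i 's/^if len.*/print("Mn",A[:,1].round(3),"tau6",A[:,2].round(3),"ang",A[:,0].round(2))\nif len(sys.argv)>1: open("log.txt","a").write("%s %g %g %g\\n"%(sys.argv[1],A[0,0],A[0,1],A[0,2]))/' m.py; sed -i 's/range(5)/range(3)/' m.py; rm -f log.txt
```

Request:
{"api": "carry_out", "payload": {
  "turn": [
    [-0.0051,-0.0077,0.0148],
    [-0.0051,-0.0077,0.0148],
    [-0.0051,-0.0077,0.0148],
    [-0.0051,-0.0077,0.0148],
    [-0.0051,-0.0077,0.0148],
    [-0.0051,-0.0077,0.0148],
    [-0.0051,-0.0077,0.0148],
    [-0.0051,-0.0077,0.0148],
    [-0.0051,-0.0077,0.0148],
    [-0.0051,-0.0077,0.0148]
  ],
  "dp": [
    [0,0,0],
    [0,0,0],
    [0,0,0],
    [0,0,0],
    [0,0,0],
    [0,0,0],
    [0,0,0],
    [0,0,0],
    [0,0,0],
    [0,0,0]
  ],
  "gripper": [1,1,1,1,1,1,1,1,1,1]
}}

```text
clock: 6.68
eef_pos: [486.0, 71.8, 173.4]
ee_rot: [0.013, 0.483, 0.832, 0.274]
contact_force: [-7.8, 1.5, 0.2]
gripper_width: 43.1
finger_force: 77.5
```

```bash
python3 m.py +
```

```text
6.7833 ang 63.1 Mn 0.140±0.176 tau6 0.1726±0.0938 F [-8.3  1.8  0.1] off n,e1,e2 -15.6 -2.5 -1.7 grip 77.0 q6 -1.16 M [-0.3   0.83  0.49]
Mn [-0.088  0.166  0.341] tau6 [0.128 0.087 0.303] ang [63.05 63.1  63.07]
```

```bash
cat > r.py <<'E'
import sys
from plant import *
from h import *
s=read_state();y=rot(s["ee_rot"]).as_matrix()[:,1];d=s["eef_pos"]-hub
a=np.degrees(np.arctan2(y@e2,y@e1));Mn=s["torque"]@n
print(s["clock"],"%.1f Mn %.3f tau6 %.3f"%(a,Mn,s["tau"][5]),"F",s["contact_force"].round(1),"off",(d@n).round(1),(d@e1).round(1),(d@e2).round(1),s["qpos"][5].round(2))
open("log.txt","a").write("%s %g %g %g\n"%(sys.argv[1],a,Mn,s["tau"][5]))
E
rm -f log.txt
```

Request:
{"api": "carry_out", "payload": {
  "turn": [
    [-0.0051,-0.0077,0.0148],
    [-0.0051,-0.0077,0.0148],
    [-0.0051,-0.0077,0.0148],
    [-0.0051,-0.0077,0.0148],
    [-0.0051,-0.0077,0.0148],
    [-0.0051,-0.0077,0.0148],
    [-0.0051,-0.0077,0.0148],
    [-0.0051,-0.0077,0.0148]
  ],
  "dp": [
    [0,0,0],
    [0,0,0],
    [0,0,0],
    [0,0,0],
    [0,0,0],
    [0,0,0],
    [0,0,0],
    [0,0,0]
  ],
  "gripper": [1,1,1,1,1,1,1,1]
}}

```text
clock: 7.5
eef_pos: [485.9, 71.7, 173.4]
ee_rot: [0.032, 0.424, 0.863, 0.273]
contact_force: [-9.3, 2.5, -1.2]
gripper_width: 43.0
finger_force: 77.5
```

```bash
python3 r.py +
```

```text
7.5 71.0 Mn 0.033 tau6 0.127 F [-9.3  2.5 -1.2] off -15.6 -2.6 -1.8 -1.3
```

Request:
{"api": "carry_out", "payload": {
  "turn": [
    [-0.0051,-0.0077,0.0148],
    [-0.0051,-0.0077,0.0148],
    [-0.0051,-0.0077,0.0148],
    [-0.0051,-0.0077,0.0148],
    [-0.0051,-0.0077,0.0148],
    [-0.0051,-0.0077,0.0148],
    [-0.0051,-0.0077,0.0148],
    [-0.0051,-0.0077,0.0148]
  ],
  "dp": [
    [0,0,0],
    [0,0,0],
    [0,0,0],
    [0,0,0],
    [0,0,0],
    [0,0,0],
    [0,0,0],
    [0,0,0]
  ],
  "gripper": [1,1,1,1,1,1,1,1]
}}

```text
clock: 8.17
eef_pos: [485.8, 71.7, 173.3]
ee_rot: [0.051, 0.362, 0.891, 0.269]
contact_force: [-10.1, 2.3, -0.0]
gripper_width: 43.2
finger_force: 77.6
```

```bash
python3 r.py +
```

```text
8.1667 79.1 Mn -0.092 tau6 0.123 F [-10.1   2.3  -0. ] off -15.6 -2.6 -1.9 -1.44
```

Request:
{"api": "carry_out", "payload": {
  "turn": [
    [-0.0051,-0.0077,0.0148],
    [-0.0051,-0.0077,0.0148],
    [-0.0051,-0.0077,0.0148],
    [-0.0051,-0.0077,0.0148],
    [-0.0051,-0.0077,0.0148],
    [-0.0051,-0.0077,0.0148],
    [-0.0051,-0.0077,0.0148],
    [-0.0051,-0.0077,0.0148]
  ],
  "dp": [
    [0,0,0],
    [0,0,0],
    [0,0,0],
    [0,0,0],
    [0,0,0],
    [0,0,0],
    [0,0,0],
    [0,0,0]
  ],
  "gripper": [1,1,1,1,1,1,1,1]
}}

```text
clock: 8.83
eef_pos: [485.8, 71.6, 173.2]
ee_rot: [0.069, 0.299, 0.914, 0.265]
contact_force: [-8.9, 1.9, -0.0]
gripper_width: 43.4
finger_force: 77.6
```

```bash
python3 r.py +
```

```text
8.8333 87.1 Mn -0.048 tau6 0.116 F [-8.9  1.9 -0. ] off -15.6 -2.6 -2.1 -1.58
```

Request:
{"api": "carry_out", "payload": {
  "turn": [
    [0.0051,0.0077,-0.0148],
    [0.0051,0.0077,-0.0148],
    [0.0051,0.0077,-0.0148],
    [0.0051,0.0077,-0.0148],
    [0.0051,0.0077,-0.0148],
    [0.0051,0.0077,-0.0148],
    [0.0051,0.0077,-0.0148],
    [0.0051,0.0077,-0.0148]
  ],
  "dp": [
    [0,0,0],
    [0,0,0],
    [0,0,0],
    [0,0,0],
    [0,0,0],
    [0,0,0],
    [0,0,0],
    [0,0,0]
  ],
  "gripper": [1,1,1,1,1,1,1,1]
}}

```text
clock: 9.5
eef_pos: [485.8, 71.7, 173.3]
ee_rot: [0.051, 0.362, 0.891, 0.269]
contact_force: [-9.3, 2.8, -0.3]
gripper_width: 43.3
finger_force: 77.4
```

```bash
python3 r.py -
```

```text
9.5 79.0 Mn 0.367 tau6 0.163 F [-9.3  2.8 -0.3] off -15.6 -2.6 -1.9 -1.44
```

Request:
{"api": "carry_out", "payload": {
  "turn": [
    [0.0051,0.0077,-0.0148],
    [0.0051,0.0077,-0.0148],
    [0.0051,0.0077,-0.0148],
    [0.0051,0.0077,-0.0148],
    [0.0051,0.0077,-0.0148],
    [0.0051,0.0077,-0.0148],
    [0.0051,0.0077,-0.0148],
    [0.0051,0.0077,-0.0148]
  ],
  "dp": [
    [0,0,0],
    [0,0,0],
    [0,0,0],
    [0,0,0],
    [0,0,0],
    [0,0,0],
    [0,0,0],
    [0,0,0]
  ],
  "gripper": [1,1,1,1,1,1,1,1]
}}

```text
clock: 10.17
eef_pos: [485.9, 71.7, 173.4]
ee_rot: [0.032, 0.424, 0.863, 0.272]
contact_force: [-8.6, 1.9, 0.3]
gripper_width: 42.9
finger_force: 77.3
```

```bash
python3 r.py -
```

```text
10.1667 71.0 Mn 0.329 tau6 0.167 F [-8.6  1.9  0.3] off -15.6 -2.6 -1.8 -1.3
```

Request:
{"api": "carry_out", "payload": {
  "turn": [
    [0.0051,0.0077,-0.0148],
    [0.0051,0.0077,-0.0148],
    [0.0051,0.0077,-0.0148],
    [0.0051,0.0077,-0.0148],
    [0.0051,0.0077,-0.0148],
    [0.0051,0.0077,-0.0148],
    [0.0051,0.0077,-0.0148],
    [0.0051,0.0077,-0.0148]
  ],
  "dp": [
    [0,0,0],
    [0,0,0],
    [0,0,0],
    [0,0,0],
    [0,0,0],
    [0,0,0],
    [0,0,0],
    [0,0,0]
  ],
  "gripper": [1,1,1,1,1,1,1,1]
}}

```text
clock: 10.83
eef_pos: [485.9, 71.8, 173.4]
ee_rot: [0.013, 0.483, 0.832, 0.274]
contact_force: [-8.6, 2.7, -0.4]
gripper_width: 43.4
finger_force: 77.3
```

```bash
python3 r.py -
```

```text
10.8333 63.0 Mn 0.350 tau6 0.168 F [-8.6  2.7 -0.4] off -15.6 -2.5 -1.7 -1.16
```

Request:
{"api": "carry_out", "payload": {
  "turn": [
    [0,0,0],
    [0,0,0],
    [0,0,0],
    [0,0,0],
    [0,0,0],
    [0,0,0],
    [0.0353,0.0535,-0.1026],
    [0.0353,0.0535,-0.1026],
    [0.0353,0.0535,-0.1026],
    [0.0353,0.0535,-0.1026],
    [0.0353,0.0535,-0.1026],
    [0.0353,0.0535,-0.1026],
    [0.0353,0.0535,-0.1026],
    [0.0353,0.0535,-0.1026],
    [0.0353,0.0535,-0.1026],
    [0.0353,0.0535,-0.1026],
    [0.0353,0.0535,-0.1026],
    [0.0353,0.0535,-0.1026],
    [0.0353,0.0535,-0.1026],
    [0,0,0]
  ],
  "dp": [
    [0,0,0],
    [-1,0.3,0],
    [0,0,0],
    [0,0,0],
    [0,0,0],
    [0,0,0],
    [0,0,0],
    [0,0,0],
    [0,0,0],
    [0,0,0],
    [0,0,0],
    [0,0,0],
    [0,0,0],
    [0,0,0],
    [0,0,0],
    [0,0,0],
    [0,0,0],
    [0,0,0],
    [0,0,0],
    [0,0,0]
  ],
  "gripper": [0,0,0,0,0,0,0,0,0,0,0,0,0,0,0,0,0,0,0,0]
}}

```text
clock: 12.5
eef_pos: [487.0, 71.4, 174.4]
ee_rot: [-0.184, 0.93, 0.244, 0.205]
contact_force: [0.3, -1.4, 0.3]
gripper_width: 85.6
finger_force: 0.0
```

```bash
cp log.txt log1.txt; python3 m.py
```

```text
12.6 ang -27.0 Mn -0.016±0.024 tau6 0.4068±0.3327 F [ 0.4 -0.6  0.3] off n,e1,e2 -14.9 -1.4 -1.0 grip 0.0 q6 0.41 M [-0.21  0.12 -0.03]
Mn [-0.049  0.009 -0.009] tau6 [0.858 0.297 0.065] ang [-27.2  -26.95 -26.91]
```

Request:
{"api": "carry_out", "payload": {
  "turn": [
    [0,0,0],
    [0,0,0],
    [0,0,0],
    [0,0,0],
    [0,0,0],
    [0,0,0],
    [0,0,0],
    [0,0,0]
  ],
  "dp": [
    [0,0,0],
    [0,0,0],
    [0,0,0],
    [0,0,0],
    [0,0,0],
    [0,0,0],
    [0,0,0],
    [0,0,0]
  ],
  "gripper": [1,1,1,1,1,1,1,1]
}}

```text
clock: 13.32
eef_pos: [486.9, 71.3, 174.4]
ee_rot: [-0.184, 0.929, 0.245, 0.205]
contact_force: [-2.2, -1.7, 2.1]
gripper_width: 43.6
finger_force: 61.5
```

```bash
python3 m.py; python3 - <<'E'
from h import *
f=[-1]
print("perp axes e1,e2:",e1.round(3),e2.round(3))
E
```

```text
13.4167 ang -27.1 Mn 0.169±0.018 tau6 0.1363±0.0073 F [-2.8 -2.   2.9] off n,e1,e2 -14.8 -1.4 -1.1 grip 62.0 q6 0.41 M [-0.5   0.28  0.17]
Mn [0.186 0.144 0.176] tau6 [0.127 0.137 0.145] ang [-27.06 -27.06 -27.06]
perp axes e1,e2: [ 0.835 -0.55   0.   ] [0.467 0.708 0.53 ]
```

Request:
{"api": "carry_out", "payload": {
  "turn": [
    [-0.0102,-0.0154,0.0296],
    [-0.0153,-0.0231,0.0444],
    [-0.0153,-0.0231,0.0444],
    [-0.0153,-0.0231,0.0444],
    [-0.0153,-0.0231,0.0444],
    [-0.0153,-0.0231,0.0444],
    [-0.0153,-0.0231,0.0444],
    [-0.0153,-0.0231,0.0444],
    [-0.0153,-0.0231,0.0444],
    [-0.0102,-0.0154,0.0296],
    [-0.0102,-0.0154,0.0296],
    [-0.0102,-0.0154,0.0296],
    [-0.0102,-0.0154,0.0296],
    [-0.0102,-0.0154,0.0296]
  ],
  "dp": [
    [0,0,0],
    [0,0,0],
    [0,0,0],
    [0,0,0],
    [0,0,0],
    [0,0,0],
    [0,0,0],
    [0,0,0],
    [0,0,0],
    [0,0,0],
    [0,0,0],
    [0,0,0],
    [0,0,0],
    [0,0,0]
  ],
  "gripper": [1,1,1,1,1,1,1,1,1,1,1,1,1,1]
}}

```text
clock: 14.63
eef_pos: [486.5, 71.6, 174.4]
ee_rot: [-0.112, 0.808, 0.521, 0.252]
contact_force: [-11.2, -2.3, 6.4]
gripper_width: 43.4
finger_force: 62.2
```

```bash
rm log.txt; python3 r.py +
```

```text
14.6333 9.0 Mn -0.104 tau6 0.273 F [-11.2  -2.3   6.4] off -14.8 -2.0 -1.0 -0.22
```

Request:
{"api": "carry_out", "payload": {
  "turn": [
    [-0.0102,-0.0154,0.0296],
    [-0.0102,-0.0154,0.0296],
    [-0.0102,-0.0154,0.0296],
    [-0.0102,-0.0154,0.0296],
    [-0.0102,-0.0154,0.0296],
    [-0.0102,-0.0154,0.0296]
  ],
  "dp": [
    [0,0,0],
    [0,0,0],
    [0,0,0],
    [0,0,0],
    [0,0,0],
    [0,0,0]
  ],
  "gripper": [1,1,1,1,1,1]
}}

```text
clock: 15.13
eef_pos: [486.4, 71.7, 174.4]
ee_rot: [-0.085, 0.749, 0.602, 0.262]
contact_force: [-12.4, -2.2, 8.2]
gripper_width: 43.4
finger_force: 62.4
```

```bash
python3 r.py +
```

```text
15.1333 21.0 Mn -0.057 tau6 0.252 F [-12.4  -2.2   8.2] off -14.8 -2.1 -1.1 -0.43
```

Request:
{"api": "carry_out", "payload": {
  "turn": [
    [-0.0102,-0.0154,0.0296],
    [-0.0102,-0.0154,0.0296],
    [-0.0102,-0.0154,0.0296],
    [-0.0102,-0.0154,0.0296],
    [-0.0102,-0.0154,0.0296],
    [-0.0102,-0.0154,0.0296]
  ],
  "dp": [
    [0,0,0],
    [0,0,0],
    [0,0,0],
    [0,0,0],
    [0,0,0],
    [0,0,0]
  ],
  "gripper": [1,1,1,1,1,1]
}}

```text
clock: 15.63
eef_pos: [486.2, 71.7, 174.3]
ee_rot: [-0.057, 0.682, 0.677, 0.269]
contact_force: [-15.1, -2.5, 7.7]
gripper_width: 43.4
finger_force: 62.6
```

```bash
python3 r.py +
```

```text
15.6333 32.9 Mn -0.122 tau6 0.227 F [-15.1  -2.5   7.7] off -14.8 -2.3 -1.2 -0.64
```

Request:
{"api": "carry_out", "payload": {
  "turn": [
    [-0.0102,-0.0154,0.0296],
    [-0.0102,-0.0154,0.0296],
    [-0.0102,-0.0154,0.0296],
    [-0.0102,-0.0154,0.0296],
    [-0.0102,-0.0154,0.0296],
    [-0.0102,-0.0154,0.0296]
  ],
  "dp": [
    [0,0,0],
    [0,0,0],
    [0,0,0],
    [0,0,0],
    [0,0,0],
    [0,0,0]
  ],
  "gripper": [1,1,1,1,1,1]
}}

```text
clock: 16.13
eef_pos: [486.0, 71.7, 174.3]
ee_rot: [-0.029, 0.608, 0.745, 0.273]
contact_force: [-16.4, -4.3, 8.4]
gripper_width: 43.4
finger_force: 62.7
```

```bash
python3 r.py +
```

```text
16.1333 44.9 Mn -0.134 tau6 0.199 F [-16.4  -4.3   8.4] off -14.8 -2.4 -1.3 -0.85
```

Request:
{"api": "carry_out", "payload": {
  "turn": [
    [-0.0102,-0.0154,0.0296],
    [-0.0102,-0.0154,0.0296],
    [-0.0102,-0.0154,0.0296],
    [-0.0102,-0.0154,0.0296],
    [-0.0102,-0.0154,0.0296],
    [-0.0102,-0.0154,0.0296]
  ],
  "dp": [
    [0,0,0],
    [0,0,0],
    [0,0,0],
    [0,0,0],
    [0,0,0],
    [0,0,0]
  ],
  "gripper": [1,1,1,1,1,1]
}}

```text
clock: 16.63
eef_pos: [485.8, 71.7, 174.2]
ee_rot: [-0.001, 0.527, 0.804, 0.275]
contact_force: [-15.5, -5.9, 9.1]
gripper_width: 43.4
finger_force: 62.7
```

```bash
python3 r.py +
```

```text
16.6333 56.9 Mn -0.199 tau6 0.171 F [-15.5  -5.9   9.1] off -14.9 -2.6 -1.4 -1.05
```

Request:
{"api": "carry_out", "payload": {
  "turn": [
    [-0.0102,-0.0154,0.0296],
    [-0.0102,-0.0154,0.0296],
    [-0.0102,-0.0154,0.0296],
    [-0.0102,-0.0154,0.0296],
    [-0.0102,-0.0154,0.0296],
    [-0.0102,-0.0154,0.0296]
  ],
  "dp": [
    [0,0,0],
    [0,0,0],
    [0,0,0],
    [0,0,0],
    [0,0,0],
    [0,0,0]
  ],
  "gripper": [1,1,1,1,1,1]
}}

```text
clock: 17.13
eef_pos: [485.7, 71.6, 174.1]
ee_rot: [0.028, 0.44, 0.855, 0.273]
contact_force: [-17.6, -5.7, 9.1]
gripper_width: 43.7
finger_force: 63.0
```

```bash
python3 r.py +
```

```text
17.1333 68.9 Mn -0.165 tau6 0.139 F [-17.6  -5.7   9.1] off -14.9 -2.7 -1.6 -1.26
```

Request:
{"api": "carry_out", "payload": {
  "turn": [
    [-0.0102,-0.0154,0.0296],
    [-0.0102,-0.0154,0.0296],
    [-0.0102,-0.0154,0.0296],
    [-0.0102,-0.0154,0.0296],
    [-0.0102,-0.0154,0.0296],
    [-0.0102,-0.0154,0.0296]
  ],
  "dp": [
    [0,0,0],
    [0,0,0],
    [0,0,0],
    [0,0,0],
    [0,0,0],
    [0,0,0]
  ],
  "gripper": [1,1,1,1,1,1]
}}

```text
clock: 17.63
eef_pos: [485.5, 71.5, 174.0]
ee_rot: [0.056, 0.348, 0.896, 0.268]
contact_force: [-17.4, -8.3, 8.6]
gripper_width: 43.7
finger_force: 63.0
```

```bash
python3 r.py +
```

```text
17.6333 80.9 Mn -0.234 tau6 0.108 F [-17.4  -8.3   8.6] off -14.9 -2.8 -1.8 -1.47
```

Request:
{"api": "carry_out", "payload": {
  "turn": [
    [-0.0102,-0.0154,0.0296],
    [-0.0102,-0.0154,0.0296],
    [-0.0102,-0.0154,0.0296],
    [-0.0102,-0.0154,0.0296],
    [-0.0102,-0.0154,0.0296],
    [-0.0102,-0.0154,0.0296]
  ],
  "dp": [
    [0,0,0],
    [0,0,0],
    [0,0,0],
    [0,0,0],
    [0,0,0],
    [0,0,0]
  ],
  "gripper": [1,1,1,1,1,1]
}}

```text
clock: 18.13
eef_pos: [485.4, 71.4, 173.9]
ee_rot: [0.084, 0.253, 0.928, 0.261]
contact_force: [-18.0, -8.6, 9.5]
gripper_width: 43.5
finger_force: 63.1
```

```bash
python3 r.py +
```

```text
18.1333 92.9 Mn -0.289 tau6 0.078 F [-18.   -8.6   9.5] off -14.9 -2.7 -2.0 -1.68
```

Request:
{"api": "carry_out", "payload": {
  "turn": [
    [-0.0102,-0.0154,0.0296],
    [-0.0102,-0.0154,0.0296],
    [-0.0102,-0.0154,0.0296],
    [-0.0102,-0.0154,0.0296],
    [-0.0102,-0.0154,0.0296],
    [-0.0102,-0.0154,0.0296]
  ],
  "dp": [
    [-0.8,0,-0.3],
    [-0.7,0,-0.2],
    [0,0,0],
    [0,0,0],
    [0,0,0],
    [0,0,0]
  ],
  "gripper": [1,1,1,1,1,1]
}}

```text
clock: 18.63
eef_pos: [485.4, 71.2, 173.8]
ee_rot: [0.113, 0.155, 0.949, 0.25]
contact_force: [-4.7, -3.4, 2.9]
gripper_width: 43.4
finger_force: 61.7
```

```bash
python3 r.py +
```

```text
18.6333 104.9 Mn -0.323 tau6 0.054 F [-4.7 -3.4  2.9] off -14.8 -2.7 -2.2 -1.89
```

Request:
{"api": "carry_out", "payload": {
  "turn": [
    [-0.0051,-0.0077,0.0148],
    [0,0,0],
    [0.0051,0.0077,-0.0148],
    [0.0102,0.0154,-0.0296],
    [0.0102,0.0154,-0.0296],
    [0.0102,0.0154,-0.0296],
    [0.0102,0.0154,-0.0296],
    [0.0102,0.0154,-0.0296],
    [0.0102,0.0154,-0.0296]
  ],
  "dp": [
    [0,0,0],
    [0,0,0],
    [0,0,0],
    [0,0,0],
    [0,0,0],
    [0,0,0],
    [0,0,0],
    [0,0,0],
    [0,0,0]
  ],
  "gripper": [1,1,1,1,1,1,1,1,1]
}}

```text
clock: 19.38
eef_pos: [485.4, 71.3, 173.9]
ee_rot: [0.086, 0.254, 0.927, 0.261]
contact_force: [-5.4, -2.7, 3.1]
gripper_width: 43.1
finger_force: 61.7
```

```bash
python3 r.py -
```

```text
19.3833 92.7 Mn 0.091 tau6 -0.222 F [-5.4 -2.7  3.1] off -14.8 -2.7 -2.1 -1.68
```

Request:
{"api": "carry_out", "payload": {
  "turn": [
    [0.0102,0.0154,-0.0296],
    [0.0102,0.0154,-0.0296],
    [0.0102,0.0154,-0.0296],
    [0.0102,0.0154,-0.0296],
    [0.0102,0.0154,-0.0296],
    [0.0102,0.0154,-0.0296]
  ],
  "dp": [
    [0,0,0],
    [0,0,0],
    [0,0,0],
    [0,0,0],
    [0,0,0],
    [0,0,0]
  ],
  "gripper": [1,1,1,1,1,1]
}}

```text
clock: 19.88
eef_pos: [485.5, 71.5, 174.0]
ee_rot: [0.058, 0.35, 0.896, 0.269]
contact_force: [-3.9, -1.7, 2.5]
gripper_width: 43.3
finger_force: 61.7
```

```bash
python3 r.py -
```

```text
19.8833 80.8 Mn 0.168 tau6 -0.191 F [-3.9 -1.7  2.5] off -14.8 -2.7 -1.9 -1.47
```

Request:
{"api": "carry_out", "payload": {
  "turn": [
    [0.0102,0.0154,-0.0296],
    [0.0102,0.0154,-0.0296],
    [0.0102,0.0154,-0.0296],
    [0.0102,0.0154,-0.0296],
    [0.0102,0.0154,-0.0296],
    [0.0102,0.0154,-0.0296]
  ],
  "dp": [
    [0,0,0],
    [0,0,0],
    [0,0,0],
    [0,0,0],
    [0,0,0],
    [0,0,0]
  ],
  "gripper": [1,1,1,1,1,1]
}}

```text
clock: 20.38
eef_pos: [485.7, 71.6, 174.1]
ee_rot: [0.029, 0.441, 0.854, 0.273]
contact_force: [-2.8, -1.5, 2.6]
gripper_width: 43.3
finger_force: 61.6
```

```bash
python3 r.py -
```

```text
20.3833 68.8 Mn 0.176 tau6 -0.158 F [-2.8 -1.5  2.6] off -14.8 -2.7 -1.7 -1.26
```

Request:
{"api": "carry_out", "payload": {
  "turn": [
    [0.0102,0.0154,-0.0296],
    [0.0102,0.0154,-0.0296],
    [0.0102,0.0154,-0.0296],
    [0.0102,0.0154,-0.0296],
    [0.0102,0.0154,-0.0296],
    [0.0102,0.0154,-0.0296]
  ],
  "dp": [
    [0,0,0],
    [0,0,0],
    [0,0,0],
    [0,0,0],
    [0,0,0],
    [0,0,0]
  ],
  "gripper": [1,1,1,1,1,1]
}}

```text
clock: 20.88
eef_pos: [485.8, 71.6, 174.2]
ee_rot: [0.001, 0.528, 0.803, 0.275]
contact_force: [-0.8, -0.3, 1.9]
gripper_width: 43.5
finger_force: 61.5
```

```bash
python3 r.py -
```

```text
20.8833 56.8 Mn 0.204 tau6 -0.125 F [-0.8 -0.3  1.9] off -14.8 -2.6 -1.5 -1.05
```

Request:
{"api": "carry_out", "payload": {
  "turn": [
    [0.0102,0.0154,-0.0296],
    [0.0102,0.0154,-0.0296],
    [0.0102,0.0154,-0.0296],
    [0.0102,0.0154,-0.0296],
    [0.0102,0.0154,-0.0296],
    [0.0102,0.0154,-0.0296]
  ],
  "dp": [
    [0,0,0],
    [0,0,0],
    [0,0,0],
    [0,0,0],
    [0,0,0],
    [0,0,0]
  ],
  "gripper": [1,1,1,1,1,1]
}}

```text
clock: 21.38
eef_pos: [486.0, 71.7, 174.3]
ee_rot: [-0.028, 0.609, 0.744, 0.274]
contact_force: [-0.2, 0.8, 1.3]
gripper_width: 43.1
finger_force: 61.4
```

```bash
python3 r.py -
```

```text
21.3833 44.8 Mn 0.254 tau6 -0.093 F [-0.2  0.8  1.3] off -14.8 -2.5 -1.3 -0.84
```

Request:
{"api": "carry_out", "payload": {
  "turn": [
    [0.0102,0.0154,-0.0296],
    [0.0102,0.0154,-0.0296],
    [0.0102,0.0154,-0.0296],
    [0.0102,0.0154,-0.0296],
    [0.0102,0.0154,-0.0296],
    [0.0102,0.0154,-0.0296]
  ],
  "dp": [
    [0,0,0],
    [0,0,0],
    [0,0,0],
    [0,0,0],
    [0,0,0],
    [0,0,0]
  ],
  "gripper": [1,1,1,1,1,1]
}}

```text
clock: 21.88
eef_pos: [486.1, 71.7, 174.3]
ee_rot: [-0.057, 0.683, 0.676, 0.27]
contact_force: [2.7, 1.4, 0.2]
gripper_width: 43.8
finger_force: 61.2
```

```bash
python3 r.py -; python3 - <<'E'
import numpy as np
from scipy.optimize import least_squares as ls
D=[]
for f,o in(("log1.txt",-90),("log.txt",0)):
    for l in open(f):
        s,a,m,t=l.split();D.append([1 if s=="+" else -1,float(a)+o,float(m),float(t),o])
D=np.array(D);s,a,m,t,o=D.T
f=lambda x:x[0]-x[1]*s-x[2]*np.sin(np.radians(a-x[3]))-m
r=ls(f,[0,.19,.15,70]);C=np.linalg.inv(r.jac.T@r.jac)*2*r.cost/(len(a)-4);print("Mn fit",r.x,"sd",C.diagonal()**.5,r.fun.round(3))
r=ls(lambda x:-x[0]*s-.15*np.sin(np.radians(a-x[1]))-m,[.19,70]);print("fixed",r.x)
k=o==0
g=lambda x:(x[0]-x[1]*s-x[2]*np.sin(np.radians(a-x[3]))-t)[k]
r=ls(g,[.1,0,.15,70]);print("tau fit",r.x,r.fun.round(3))
E
```

```text
21.8833 32.8 Mn 0.311 tau6 -0.063 F [2.7 1.4 0.2] off -14.8 -2.4 -1.2 -0.64
Mn fit [-1.99911063e-02  1.95686412e-01  1.76442962e-01  7.09925031e+01] sd [2.74612081e-02 6.82304059e-03 2.20232739e-02 9.51839870e+00] [-0.072  0.051  0.002 -0.017  0.023  0.001  0.044 -0.024  0.015 -0.004
  0.026 -0.045 -0.012  0.008  0.009  0.019 -0.022  0.007  0.015 -0.
 -0.026]
fixed [ 0.19528218 64.55149971]
tau fit [-1.42954927e-03 -1.48019384e-01  1.51572318e-01  6.57793266e+01] [ 0.     0.002  0.002  0.002 -0.001 -0.001 -0.001 -0.001 -0.003  0.004
  0.002  0.001 -0.001 -0.002 -0.004]
```

Request:
{"api": "carry_out", "payload": {
  "turn": [
    [-0.0102,-0.0154,0.0296],
    [-0.0153,-0.0231,0.0444],
    [-0.0153,-0.0231,0.0444],
    [-0.0153,-0.0231,0.0444],
    [-0.0153,-0.0231,0.0444],
    [-0.0153,-0.0231,0.0444],
    [-0.0153,-0.0231,0.0444],
    [-0.0153,-0.0231,0.0444],
    [-0.0153,-0.0231,0.0444],
    [-0.0153,-0.0231,0.0444],
    [-0.0051,-0.0077,0.0148],
    [-0.0051,-0.0077,0.0148],
    [-0.0051,-0.0077,0.0148],
    [-0.0025,-0.0039,0.0074],
    [-0.0025,-0.0039,0.0074],
    [0,0,0],
    [0,0,0],
    [0,0,0],
    [0,0,0],
    [0,0,0]
  ],
  "dp": [
    [0,0,0],
    [0,0,0],
    [0,0,0],
    [0,0,0],
    [0,0,0],
    [0,0,0],
    [0,0,0],
    [0,0,0],
    [0,0,0],
    [0,0,0],
    [0,0,0],
    [0,0,0],
    [0,0,0],
    [0,0,0],
    [0,0,0],
    [0,0,0],
    [0,0,0],
    [0,0,0],
    [0,0,0],
    [0,0,0]
  ],
  "gripper": [1,1,1,1,1,1,1,1,1,1,1,1,1,1,1,1,1,1,1,1]
}}

```text
clock: 23.55
eef_pos: [485.7, 71.6, 174.1]
ee_rot: [0.022, 0.463, 0.843, 0.274]
contact_force: [-0.4, 2.5, 3.3]
gripper_width: 43.1
finger_force: 61.5
```

```bash
python3 m.py; python3 - <<'E'
from plant import *
from h import *
import cv2
c=camera("scene");cv2.imwrite("pics/s9.png",c["color"])
t=camera("top")
# predicted dot: initial 112.8, tool start ~22 -> now tool+90-22
s=read_state();y=rot(s["ee_rot"]).as_matrix()[:,1];a=np.degrees(np.arctan2(y@e2,y@e1))
g=np.radians(112.8+a+90-22)
P=ctr+66*(np.cos(g)*e1+np.sin(g)*e2)
for k in(c,t):
    q=k["camera_from_world"]@np.r_[P,1];print("dot predicted px",k["cx"]-k["fx"]*q[0]/q[2],k["cy"]+k["fy"]*q[1]/q[2])
im=np.hstack([cv2.resize(x,(400,400),interpolation=2) for x in(c["color"][120:260,250:390],t["color"][165:305,245:385])]);cv2.imwrite("pics/f.png",im)
E
```

```text
23.65 ang 65.9 Mn 0.092±0.023 tau6 0.1018±0.0049 F [0.2 2.9 3.7] off n,e1,e2 -14.8 -2.7 -1.7 grip 61.0 q6 -1.21 M [ 0.44 -0.55 -0.03]
Mn [0.09  0.065 0.122] tau6 [0.096 0.102 0.108] ang [65.88 65.88 65.88]
dot predicted px 278.3841529127014 179.28096329350092
dot predicted px 343.65434821772425 260.23167430447506
```

View pics/f.png

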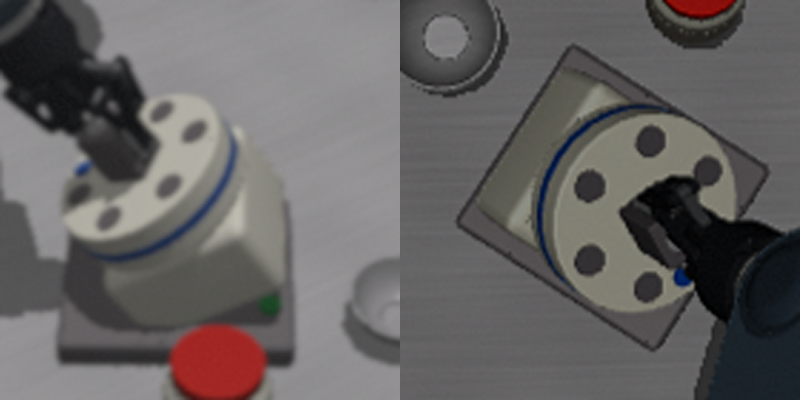

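The picture shows the hub gripped. The dot is at top-image pixel (344,261), against a predicted (344,260), so the drum followed the grip without slipping. The jar and bowl still stand where they were.

```bash
python3 -c "
from plant import *
print(finish_job())"
```

```text
the job is handed in; nothing more can be done
None
```

I turned the drum until its heavy side was at the low edge, to about ±10° by the torque fits, and handed the job in at about 24 s with the hub still gripped at about 61 N and the drum still; the result did not come back.

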